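# Unlatch the self-closing cutter drawer and hold it open at its mark

## Robot

A 7-joint arm with a two-finger parallel gripper is mounted at the origin on the work surface. World frame = base frame: x ahead of the robot, y to its left, z up, the work surface at z = 0. Lengths are in mm, angles in rad, forces in N, time in s.
With the tool pointing down it reaches from about 375 to 925 mm from the base axis. Payload 3.1 kg.
Tool frame: the origin (TCP) lies at the very end of the fingers, on their centre line; the grasp point (between the pads) lies 19 mm behind it; z points along the fingers, y is the line along which they close (so a half turn about z gives the same grasp; the last joint's range is limited). The gripper opens to 85 mm and grips with 20 to 120 N. Pads are 22 mm wide; open, the fingers measure 114 mm over their backs; the gripper's body (76 mm by 85 mm) begins 54 mm behind the grasp point. The pads swing forward as they close: fully open they stand 13 mm farther back than shut.
Start: joints at [1.093, 0.383, 0.044, 1.598, -0.018, 1.161, -0.05], TCP at [240.997, -603.675, 231.269] pointing down, gripper open.
Joint ranges: [-2.61, 2.61], [-0.41, 2.15], [-1.48, 1.57], [0, 2.5], [-1.57, 4.71], [0.05, 1.97], [-2.85, 2.85]. Speed limits (rad/s): [2.79, 2.79, 3.14, 3.14, 3.14, 3.14, 3.14].

## Interface

Orientations are given as a 3x3 rotation matrix whose columns are the frame's x, y, z axes.
In Python, from rig import status, eyes, finish_job gives the robot as it stands. The module is installed in compiled form; this text tells all that it offers.
- The arm moves only by the tool drive_tool, never from a script. Its argument "deltas" is a list of rows, each an object with "hand": the opening, from 0 (shut) to 1 (fully open); "delta_pos": the shift along the tool's x, y, z in cm, a list of three; "spin": the turn about the tool's z in rad. A call has 1 to 10 rows; each row is the pose to reach, as a shift and turn from the pose commanded when the call began, along the tool's axes at that moment; what a row does not reach only later rows make up. A row lasts 1/10 s, in which the tool goes at most 50 mm and 8.59 degrees, less where a joint would pass 70% of its speed; a pose out of reach is approached as far as the arm can. A call with a gripper value outside its range is refused whole. The fingers move at their own pace and stop on an object; "squeeze" is the grip in N (left out, the last holds). Time passes only in rows, so rows that repeat a pose let the fingers close. It gives the time, the measured TCP pose, the force, the opening and the grip force at its end, in the units of the state.
- status.observe(): the state, without advancing time (a new reading comes with each control period).
- eyes.snapshot(name): name is "scene" or "top"; returns the picture (420x560x3 uint8, red, green, blue); there is no depth.
- eyes.camera_model(name): a dict with "mtx" (3x3 intrinsics, pixels), "k1" (the pictures are not rectified: a ray, as slopes to the right and down, at radius r is drawn at 1 + k1 r^2 times it, then the intrinsics apply), "eye" and "rotation" of the camera in the world. Camera axes: x right, y up, looking along -z (the intrinsics and any distortion apply to the point x, -y, -z); pixel columns grow to the right and rows downward; lengths in mm; the calibration is good to about 2 mm. A picture is of the moment at which its call begins. camera_model takes no time and is no camera call.
- finish_job(): hands the job in; it is judged then, once.
The state is a dict: "clock": time; "qpos": joint angles; "joint_vel": joint speeds; "tau": joint torques, N m; "ee_pos": TCP position; "orientation": TCP orientation; "contact_force": force on the tool from outside, world axes, zero at the start; "wrist_torque": the same for the moment, N m; "width": finger opening in mm; "grip_force": force on a finger pad.
Only numpy, scipy, OpenCV 4.12 (cv2) and the standard library are available. Lean on these libraries where they do the work, as an engineer would, in place of code of your own. Each camera call takes 0.05 s, during which the arm holds its last target. There are 200 camera calls.

## Task

Slide the black latch knob on top of the small green drawer unit along its slot to the blue line, which frees the drawer. Then pull the drawer out by its handle until the whole red line across it has just come out from under the front edge of the unit's top, and keep it there for the cook to pick out a pierogi cutter: the drawer springs shut by itself, so finish while still holding the handle with the drawer at the red line and the latch at the blue line. Leave everything else on the worktop where it is.

Things in the scene. Friction and masses are not known exactly. Their poses are not given: they have to be found in the camera images.
- unit: Green drawer unit 200 x 200 mm, 110 mm high, fixed; place and yaw vary. Origin: centre of its underside, on the worktop; z up. The drawer comes out towards its -x; the latch slides along its y. Flat top at z = 110 mm, its front edge at x = -100 mm. A pale wooden drawer front (200 mm wide, z 8 to 102 mm) lies at x = -112 to -100 mm when shut.
- latch (a joint): Latch knob's position along its straight slot on top of the unit, in m: 0 to 0.085, growing towards the unit's +y. It starts between 0 and 0.030. The blue line is at 0.065 and the latch frees the drawer only within about 6 mm of it; on either side of that it blocks the drawer. It stays where it is left (friction about 1.5 N).
- latch_grip (a point): Point on the axis of the latch knob, 22 mm above the unit's top, at the height to grip. The knob is a black block 20 mm (unit x) x 22 mm (unit y), its top 34 mm above the unit's top, with a white stripe across its top as pointer. It can be gripped from above or pushed. Its axes are those of the unit.
- latch_mark (a point): Blue line on the unit's top (4 mm wide, drawn on both sides of the slot): the white stripe on the knob must stand at it. On the slot's centre line, 1 mm above the top, at x = -55, y = 20 mm in the unit's frame. Its axes are those of the unit.
- drawer (a joint): How far the drawer is pulled out, in m: 0 shut, up to 0.110. At 0.070 the whole red line has just come out from under the front edge of the unit's top. A spring pulls it shut always: 3 N when shut, about 7 N at the line (60 N/m).
- handle (a point): Drawer's dark steel bar handle. The point: middle of the bar, 86 mm above the worktop; axes as the unit's. It moves to the unit's -x as the drawer opens. Bar 12 mm thick (x), 116 mm long (y), 18 mm high; its centre is 55 mm out from the drawer front (49 mm gap behind the bar). Two 10 mm wide arms at y = -53 and 53 mm join it to the front. It can be pinched from above.
- red_line (a point): Rear edge of the red line across the drawer, on its middle, level with the tops of the side walls (100 mm above the worktop). The line is 7 mm wide, painted on the tops of both side walls (12 mm thick) and across the floor, hidden under the unit's top while shut; moves with the drawer.
- front_edge (a point): Middle of the front edge of the unit's top, 110 mm above the worktop. The rear edge of the red line belongs directly below this edge.
- mould: Bystander: silver pierogi mould with its hinged press standing open, about 185 x 100 mm, 145 mm high, loose. Origin: centre of the underside of its round base.
- colander: Bystander: black plastic colander, 220 mm across (270 mm over its handles), 95 mm high, loose. Origin: centre of its underside.
- ramekin_a: Bystander: white ceramic ramekin, 84 mm across, 45 mm high, loose. Origin: centre of its underside.
- ramekin_b: Bystander: second white ceramic ramekin, the same size. Origin: centre of its underside.
- spoon: Bystander: wooden spoon, 280 mm long, lying loose along its own x. Origin: on its underside, near the middle.
- jar: Bystander: closed jar, 80 mm across, 120 mm high, loose. Origin: centre of its underside.

How it is judged:
By the outcome, as a careful person would: the job done as asked, in the order asked, and still so for the second after the job is handed in, while the arm keeps its last pose, push and grip.
It also fails if it takes over 51 s, if anything falls off the work surface, if the arm or the gripper's body presses on something with over 40 N, if the wrist force passes 120 N, or if a joint passes its speed limit or range.

## Working session

There is one attempt and no reset: what is moved stays moved. The work goes in short steps, Python scripts to look and compute and a tool call to move; the robot and the scene stay as the last step left them, time stands still between calls to the robot, and variables do not carry over. Pictures are saved under pics/ and viewed, at most 10 in all, crops included, and the job is handed in when it is done.

Besides the shell and the picture viewer there is one more tool, called after ">>>" as a command line: name --argument value ..., lists and objects as JSON in quotes. drive_tool: Moves the arm, as the interface text tells. Its arguments: {"type":"object","properties":{"deltas":{"type":"array"},"squeeze":{"type":"number"}},"required":["deltas"]}

```bash
mkdir -p pics; cat > h.py <<'E'
import numpy as np, cv2
from rig import status, eyes, finish_job
def snap(n,f=None):
    im=np.ascontiguousarray(eyes.snapshot(n)[:,:,::-1])
    if f: cv2.imwrite('pics/'+f,im)
    return im
def rays(n,uv):
    m=eyes.camera_model(n);K=np.array(m['mtx'],float);k=m['k1']
    d=np.linalg.solve(K,np.c_[np.array(uv,float).reshape(-1,2),np.ones(len(np.array(uv).reshape(-1,2)))].T).T[:,:2]
    s=d.copy()
    for _ in range(20): s=d/(1+k*(s**2).sum(1,keepdims=True))
    v=np.c_[s[:,0],-s[:,1],-np.ones(len(s))]@np.array(m['rotation']).T
    return np.array(m['eye'],float),v
def plane(n,uv,z):
    e,v=rays(n,uv); return e+v*((z-e[2])/v[:,2])[:,None]
def proj(n,P):
    m=eyes.camera_model(n);p=(np.atleast_2d(P)-np.array(m['eye']))@np.array(m['rotation'])
    s=np.c_[p[:,0],-p[:,1]]/-p[:,2:3]; s=s*(1+m['k1']*(s**2).sum(1,keepdims=True))
    K=np.array(m['mtx']); return (np.c_[s,np.ones(len(s))]@K.T)[:,:2]
E
python3 - <<'E'
from h import *
for n in('scene','top'):
    snap(n,n+'0.png'); m=eyes.camera_model(n); print(n,m)
s=status.observe();print(s)
E
```

```text
scene {'mtx': array([[443.47037025,   0.        , 278.88431197],
       [  0.        , 443.47037025, 209.833818  ],
       [  0.        ,   0.        ,   1.        ]]), 'k1': -0.018613241107418105, 'eye': array([1401.15180015,  710.12000768,  820.09984575]), 'rotation': array([[-0.60241405, -0.43894591,  0.66665118],
       [ 0.79801039, -0.31380748,  0.5144942 ],
       [-0.016635  ,  0.84193311,  0.53932543]])}
top {'mtx': array([[462.58669868,   0.        , 278.31099266],
       [  0.        , 462.58669868, 208.56155901],
       [  0.        ,   0.        ,   1.        ]]), 'k1': -0.08938392407830084, 'eye': array([ 134.17662687,   11.85385275, 1749.12176802]), 'rotation': array([[ 0.02914731,  0.97326045, -0.22784763],
       [-0.99956479,  0.02734301, -0.01107209],
       [-0.00454599,  0.22807119,  0.97363385]])}
{'clock': 0.1, 'qpos': array([ 1.09320654,  0.38382913,  0.0438372 ,  1.59944346, -0.01788136,
        1.16120476, -0.04991443]), 'joint_vel': array([ 0.00136341, -0.00275139, -0.00094311, -0.00360461, -0.00179175,
        0.00131472, -0.00416806]), 'tau': array([ 3.11315605e-03, -4.34731293e+01,  1.02941405e+00, -2.50453538e+01,
        1.08431041e-02,  5.40373308e-03,  1.25479130e-05]), 'ee_pos': array([ 240.63942596, -602.87390062,  229.95148209]), 'orientation': array([[ 9.28715846e-01,  3.70790706e-01, -1.06298006e-03],
       [ 3.70792199e-01, -9.28713122e-01,  2.25429221e-03],
       [-1.51332933e-04, -2.48774162e-03, -9.99996894e-01]]), 'contact_force': array([ 0.60711236, -0.31303573, -0.56942325]), 'wrist_torque': array([-0.03377813, -0.00576924, -0.02761189]), 'grip_force': 0.0, 'width': 85.11736280655828}
```

View pics/top0.png

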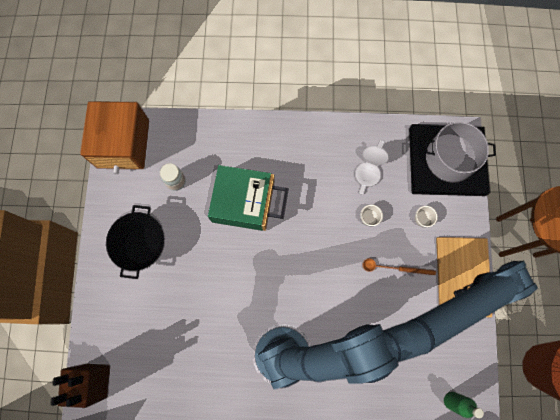

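View pics/scene0.png

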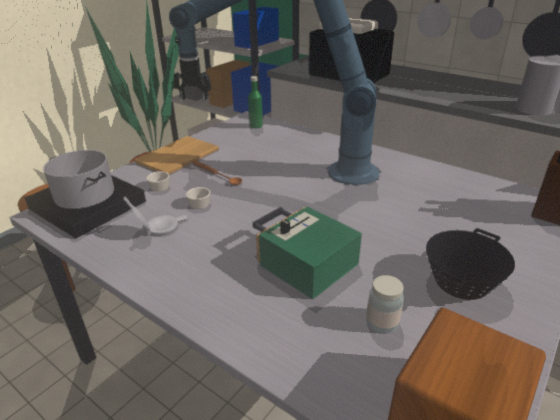

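The top view shows the green unit around (240,197), its handle at the right (278,202), and the knob at (256,184). The blue line is further down the image, towards the base. I'll measure these next.

```bash
python3 - <<'E'
from h import *
a=cv2.imread('pics/top0.png');b=cv2.imread('pics/scene0.png')
c=cv2.resize(a[155:240,200:300],None,fx=6,fy=6,interpolation=cv2.INTER_CUBIC)[:,:600]
cv2.imwrite('pics/c1.png',c)
d=cv2.resize(b[195:300,240:370],None,fx=6,fy=5.7,interpolation=cv2.INTER_CUBIC);cv2.imwrite('pics/c2.png',d)
E
```

```text
(no output)
```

View pics/c1.png

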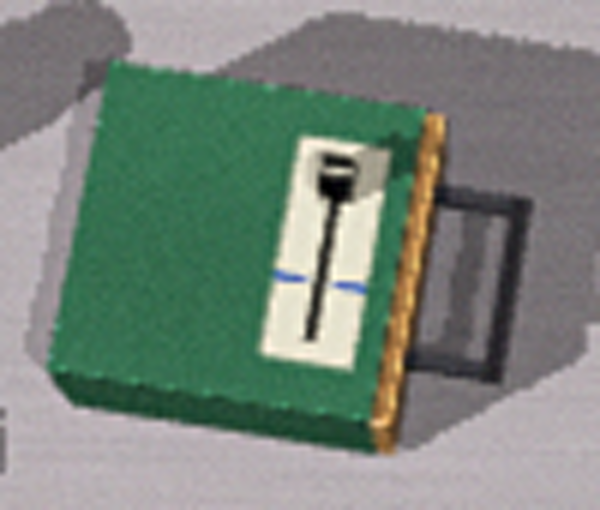

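View pics/c2.png

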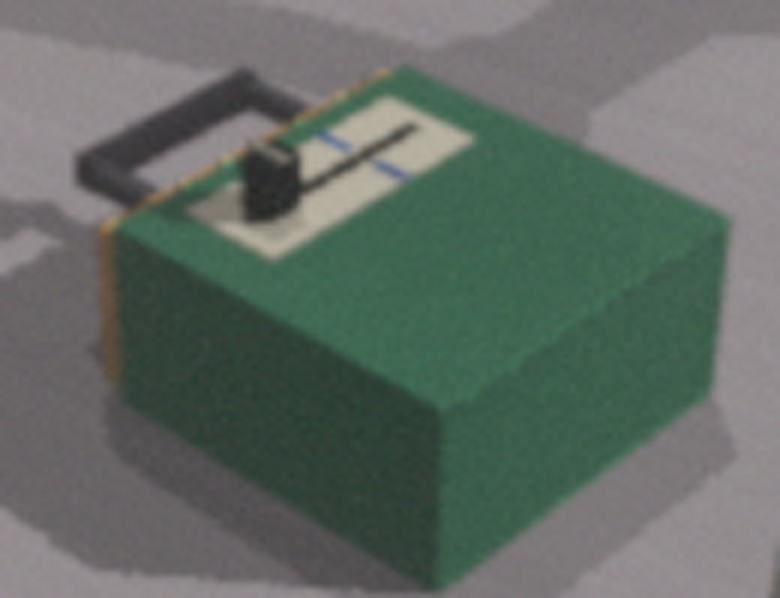

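```bash
cat >> h.py <<'E'
C=np.array([[100,-100],[-100,-100],[-100,100],[100,100]],float)
def fit(W,U):
    cu,cw=U.mean(0),W.mean(0);A=(U-cu);B=(W-cw)
    th=np.arctan2((A[:,0]*B[:,1]-A[:,1]*B[:,0]).sum(),(A*B).sum())
    R=np.array([[np.cos(th),-np.sin(th)],[np.sin(th),np.cos(th)]]);return cw-R@cu,th,R
E
python3 - <<'E'
from h import *
t=np.array([[110,62],[432,108],[375,420],[52,372]])/6+[199.6,154.6]
s=np.array([[440,408],[110,225],[400,68],[728,222]])/[6,5.7]+[239.6,194.6]
Wt=plane('top',t,110)[:,:2];Ws=plane('scene',s,110)[:,:2]
for W in(Wt,Ws,(Wt+Ws)/2):
    o,th,R=fit(W,C);print(o,th,np.degrees(th),np.abs((W-o)@R-C).max())
print(Wt,Ws)
lin=lambda n,p,f,off,z:((plane(n,np.array(p)/f+off,z)[:,:2]-o)@R).round(1)
print('blue',lin('top',[[290,276],[350,287]],6,[199.6,154.6],111),lin('scene',[[333,141],[393,170]],[6,5.7],[239.6,194.6],111))
print('stripe',lin('top',[[337,168]],6,[199.6,154.6],144),lin('scene',[[280,153]],[6,5.7],[239.6,194.6],144))
print('bar z95',lin('top',[[530,203],[500,380]],6,[199.6,154.6],95),lin('scene',[[80,160],[245,72]],[6,5.7],[239.6,194.6],95))
print('grip,mark',[o+R@np.array(q) for q in([-55,-45],[-55,20],[-167,0],[-237,0])])
print('yaw tool',status.observe()['orientation'][:,0])
E
```

```text
[567.47322898 172.85531851] 1.445496447948781 82.82084576861703 1.7818404425576944
[571.39017463 173.17007554] 1.4284607067782522 81.84476969866847 3.753200854794912
[569.43170181 173.01269703] 1.4370352242452598 82.33605336088921 2.2331160250026585
[[678.62247323 260.65875423]
 [654.00278799  59.36998461]
 [456.65255293  87.28152504]
 [480.61510178 284.11101015]] [[680.62381467 256.93279277]
 [655.05889835  60.17388031]
 [460.98023674  88.4694609 ]
 [488.89774878 287.10416819]]
blue [[-33.8  20.8]
 [-71.   21.8]] [[-74.7  21.8]
 [-36.7  22.3]]
stripe [[-53.5 -41.9]] [[-51.7 -38.2]]
bar z95 [[-170.3  -52.7]
 [-169.9   60.7]] [[-168.2  -57.4]
 [-168.8   57.1]]
grip,mark [array([606.69478889, 112.50267851]), array([542.27541346, 121.1712464 ]), array([547.16015046,   7.50445554]), array([537.82476966, -61.87025646])]
yaw tool [ 9.28715846e-01  3.70792199e-01 -1.51332933e-04]
```

The two views agree. The unit is at about (569,173) with yaw 82.3°, and the latch needs about 62 mm of travel. Next I'll move over the knob.

>>> drive_tool --deltas '[{"hand": 1,"delta_pos": [2,-1.8,0],"spin": -0.1},{"hand": 1,"delta_pos": [5,-4.4,0],"spin": -0.2},{"hand": 1,"delta_pos": [8,-7.1,0],"spin": -0.3},{"hand": 1,"delta_pos": [11.3,-10,0],"spin": -0.4},{"hand": 1,"delta_pos": [14.6,-12.9,0],"spin": -0.5},{"hand": 1,"delta_pos": [17.9,-15.8,0],"spin": -0.6},{"hand": 1,"delta_pos": [21.2,-18.7,0],"spin": -0.7},{"hand": 1,"delta_pos": [24.5,-21.6,0],"spin": -0.8},{"hand": 1,"delta_pos": [27.3,-24.2,0],"spin": -0.95},{"hand": 1,"delta_pos": [30,-26.7,0],"spin": -1.056}]'

```text
clock: 1.1
ee_pos: [420.9, -242.3, 230.9]
orientation: [[0.129, 0.992, -0.001], [0.992, -0.129, 0.0], [0.0, -0.001, -1.0]]
contact_force: [0.8, -0.2, 0.3]
width: 85.1
grip_force: 0.0
```

```bash
cat >> h.py <<'E'
def to(W,ydeg=None):
    s=status.observe();R=np.array(s['orientation'],float);p=np.array(s['ee_pos'])
    a=np.degrees(np.arctan2(R[1,1],R[0,1]))
    print(s['clock'],'pos',p.round(1),'yaw',a.round(2),'tilt',R[:,2].round(3),'F',np.round(s['contact_force'],1),'w',s['width'],s['grip_force'],'q',np.round(s['qpos'],2))
    print('delta cm',(R.T@(np.array(W)-p)/10).round(2),'spin',None if ydeg is None else round(-np.radians((ydeg-a+180)%360-180),3))
E
python3 -c "
from h import *
to([602,114.7,230],-7.7)"
```

```text
1.1 pos [ 420.9 -242.3  230.9] yaw -7.38 tilt [-0.001  0.    -1.   ] F [ 0.8 -0.2  0.3] w 85.05963967360535 0.0 q [ 0.76  0.09 -0.33  1.97  0.03  1.09  0.28]
delta cm [37.74 13.38  0.09] spin 0.006
```

>>> drive_tool --deltas '[{"hand": 1,"delta_pos": [4,1.4,0],"spin": 0},{"hand": 1,"delta_pos": [8.2,2.9,0],"spin": 0},{"hand": 1,"delta_pos": [12.4,4.4,0],"spin": 0},{"hand": 1,"delta_pos": [16.6,5.9,0],"spin": 0},{"hand": 1,"delta_pos": [20.8,7.4,0],"spin": 0},{"hand": 1,"delta_pos": [25,8.9,0],"spin": 0},{"hand": 1,"delta_pos": [29.2,10.4,0],"spin": 0},{"hand": 1,"delta_pos": [33.4,11.9,0],"spin": 0},{"hand": 1,"delta_pos": [36.5,13,0],"spin": 0},{"hand": 1,"delta_pos": [37.7,13.4,0],"spin": 0}]'

```text
clock: 2.1
ee_pos: [604.1, 116.2, 230.9]
orientation: [[0.129, 0.992, -0.001], [0.992, -0.129, 0.003], [0.003, -0.001, -1.0]]
contact_force: [-0.4, -0.0, -0.3]
width: 85.4
grip_force: 0.0
```

```bash
python3 -c "
from h import *
to([602,114.7,116],-7.7)"
```

```text
2.1 pos [604.1 116.2 230.9] yaw -7.39 tilt [-0.001  0.003 -1.   ] F [-0.4 -0.  -0.3] w 85.39076189748909 0.0 q [ 0.21  0.38 -0.58  1.66  0.22  1.17 -0.55]
delta cm [-0.21 -0.18 11.49] spin 0.005
```

>>> drive_tool --deltas '[{"hand": 1,"delta_pos": [-0.1,-0.1,2.5],"spin": 0},{"hand": 1,"delta_pos": [-0.2,-0.2,5],"spin": 0},{"hand": 1,"delta_pos": [-0.2,-0.2,7.5],"spin": 0},{"hand": 1,"delta_pos": [-0.2,-0.2,9.5],"spin": 0},{"hand": 1,"delta_pos": [-0.2,-0.2,11],"spin": 0},{"hand": 1,"delta_pos": [-0.2,-0.2,11.5],"spin": 0},{"hand": 0.5,"delta_pos": [-0.2,-0.2,11.5],"spin": 0},{"hand": 0.1,"delta_pos": [-0.2,-0.2,11.5],"spin": 0},{"hand": 0.1,"delta_pos": [-0.2,-0.2,11.5],"spin": 0},{"hand": 0.1,"delta_pos": [-0.2,-0.2,11.5],"spin": 0}]' --squeeze 25

```text
clock: 3.1
ee_pos: [602.7, 109.6, 117.5]
orientation: [[0.135, 0.991, 0.002], [0.991, -0.135, 0.0], [0.001, 0.002, -1.0]]
contact_force: [0.2, -0.8, 0.3]
width: 28.3
grip_force: 0.0
```

```bash
python3 -c "
from h import *
to([540.6,121.4,116],-7.7)"
```

```text
3.1 pos [602.7 109.6 117.5] yaw -7.73 tilt [ 0.002  0.    -1.   ] F [ 0.2 -0.8  0.3] w 28.260387729775342 0.0 q [ 0.18  0.49 -0.54  1.76  0.3   0.97 -0.61]
delta cm [ 0.33 -6.31  0.14] spin -0.001
```

>>> drive_tool --deltas '[{"hand": 0.1,"delta_pos": [0.4,0,0.1],"spin": 0},{"hand": 0.1,"delta_pos": [0.4,0,0.1],"spin": 0},{"hand": 0.1,"delta_pos": [0.4,0,0.1],"spin": 0},{"hand": 0.1,"delta_pos": [0.4,0,0.1],"spin": 0}]'

```text
clock: 3.5
ee_pos: [603.6, 110.0, 117.2]
orientation: [[0.137, 0.991, 0.001], [0.991, -0.137, -0.005], [-0.005, 0.002, -1.0]]
contact_force: [-2.0, -5.8, 6.1]
width: 21.7
grip_force: 28.7
```

```bash
python3 -c "
from h import *
to([540.6,121.4,116],-7.7)
snap('top','t1.png');a=snap('scene')
cv2.imwrite('pics/g1.png',cv2.resize(a[140:300,200:400],None,fx=4,fy=3.7,interpolation=cv2.INTER_CUBIC))"
```

```text
3.5 pos [603.6 110.  117.2] yaw -7.85 tilt [ 0.001 -0.005 -1.   ] F [-2.  -5.8  6.1] w 21.659355312299322 28.685300946235657 q [ 0.17  0.5  -0.53  1.76  0.3   0.97 -0.62]
delta cm [ 0.27 -6.4   0.1 ] spin -0.003
```

View pics/g1.png

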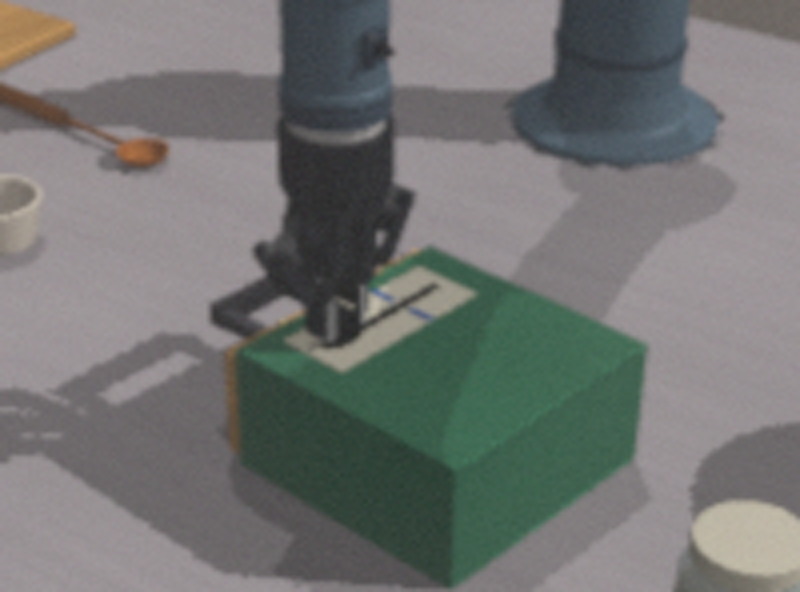

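The knob is gripped at a width of 21.7 mm. Now I'll slide it about 63 mm.

>>> drive_tool --deltas '[{"hand": 0.1,"delta_pos": [0,-0.6,0],"spin": 0},{"hand": 0.1,"delta_pos": [0,-1.4,0],"spin": 0},{"hand": 0.1,"delta_pos": [0,-2.3,0],"spin": 0},{"hand": 0.1,"delta_pos": [0,-3.2,0],"spin": 0},{"hand": 0.1,"delta_pos": [0,-4.1,0],"spin": 0},{"hand": 0.1,"delta_pos": [0,-5,0],"spin": 0},{"hand": 0.1,"delta_pos": [0,-5.8,0],"spin": 0},{"hand": 0.1,"delta_pos": [0,-6.3,0],"spin": 0},{"hand": 0.1,"delta_pos": [0,-6.3,0],"spin": 0},{"hand": 0.1,"delta_pos": [0,-6.3,0],"spin": 0}]'

```text
clock: 4.6
ee_pos: [541.0, 118.5, 117.1]
orientation: [[0.137, 0.991, 0.001], [0.991, -0.137, -0.005], [-0.005, 0.002, -1.0]]
contact_force: [-2.1, -7.2, 8.9]
width: 21.6
grip_force: 28.9
```

```bash
python3 -c "
from h import *
to([540.6,121.4,116],-7.7)"
```

```text
4.6 pos [541.  118.5 117.1] yaw -7.85 tilt [ 0.001 -0.005 -1.   ] F [-2.1 -7.2  8.9] w 21.629414664176373 28.921529352664948 q [ 0.19  0.4  -0.57  1.9   0.27  0.92 -0.65]
delta cm [ 0.28 -0.08  0.11] spin -0.003
```

Next I'll release and lift, then check the stripe against the blue line.

>>> drive_tool --deltas '[{"hand": 0.6,"delta_pos": [0,0,0],"spin": 0},{"hand": 0.6,"delta_pos": [0,0,0],"spin": 0},{"hand": 0.6,"delta_pos": [0,0,-1],"spin": 0},{"hand": 0.6,"delta_pos": [0,0,-4],"spin": 0},{"hand": 0.5,"delta_pos": [-1,0,-7],"spin": 0},{"hand": 0.4,"delta_pos": [-4,0,-8],"spin": 0},{"hand": 0.4,"delta_pos": [-7.5,0,-8],"spin": 0.1},{"hand": 0.4,"delta_pos": [-11,0,-8],"spin": 0.2},{"hand": 0.4,"delta_pos": [-11,0,-8],"spin": 0.35},{"hand": 0.4,"delta_pos": [-11,0,-8],"spin": 0.5}]'

```text
clock: 5.6
ee_pos: [525.1, 11.5, 195.8]
orientation: [[0.6, 0.8, 0.0], [0.8, -0.6, 0.0], [0.0, 0.0, -1.0]]
contact_force: [0.1, 0.4, 1.1]
width: 34.0
grip_force: 0.0
```

```bash
python3 -c "
from h import *
a=snap('scene');b=snap('top')
c=cv2.resize(a[190:300,230:370],(700,550),interpolation=cv2.INTER_CUBIC)
d=cv2.resize(b[155:240,200:300],(600,510),interpolation=cv2.INTER_CUBIC)
cv2.imwrite('pics/g2.png',np.hstack([c[:400,:400],d[:400,200:600]]))
# handle point via fit, corrected 1.7 mm along unit y
th=np.radians(82.3);R=np.array([[np.cos(th),-np.sin(th)],[np.sin(th),np.cos(th)]]);o=np.array([569.4,173])
h=o+R@np.array([-168,1]);print(h)
to([*h,180],-97.7)"
```

```text
[545.89933765   6.64880863]
5.7 pos [525.3  13.2 195.8] yaw -36.35 tilt [ 0.001  0.    -1.   ] F [ 0.8  0.7 -0.8] w 34.24290189411133 0.0 q [ 0.34  0.22 -0.49  1.91  0.12  1.04 -0.84]
delta cm [0.7  2.05 1.58] spin 1.071
```

View pics/g2.png

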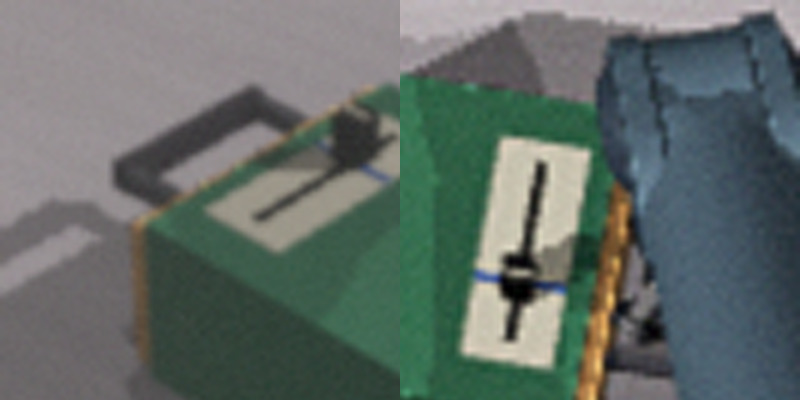

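The knob now stands on the blue line, with its stripe at about (517,268) on the right half. I'll check this with numbers, allowing for parallax.

```bash
python3 -c "
from h import *
th=np.radians(82.3);R=np.array([[np.cos(th),-np.sin(th)],[np.sin(th),np.cos(th)]]);o=np.array([569.4,173])
f=lambda n,p,s,off,z:((plane(n,np.array(p)/s+off,z)[:,:2]-o)@R).round(1)
T=[199.6,154.6]
print('stripe',f('top',[[317,268]],6,T,144),'blue',f('top',[[280,276],[358,288]],6,T,111))
print('scene knob top',f('scene',[[355,115]],5,[229.6,189.6],144),'blue',f('scene',[[317,143],[375,172]],5,[229.6,189.6],111))
"
```

```text
stripe [[-52.5  21.2]] blue [[-27.7  21.8]
 [-76.   21.5]]
scene knob top [[-53.1  20.9]] blue [[-83.1  21.8]
 [-39.1  22.8]]
```

>>> drive_tool --deltas '[{"hand": 0.4,"delta_pos": [0.3,0.8,0],"spin": 0.12},{"hand": 0.4,"delta_pos": [0.7,2.0,0],"spin": 0.25},{"hand": 0.4,"delta_pos": [0.7,2.0,0],"spin": 0.38},{"hand": 0.4,"delta_pos": [0.7,2.0,0],"spin": 0.5},{"hand": 0.4,"delta_pos": [0.7,2.0,0],"spin": 0.63},{"hand": 0.4,"delta_pos": [0.7,2.0,0],"spin": 0.76},{"hand": 0.4,"delta_pos": [0.7,2.0,0],"spin": 0.89},{"hand": 0.4,"delta_pos": [0.7,2.0,0],"spin": 1.0},{"hand": 0.4,"delta_pos": [0.7,2.0,0],"spin": 1.07},{"hand": 0.4,"delta_pos": [0.7,2.0,0],"spin": 1.07}]'

```text
clock: 6.7
ee_pos: [545.5, 7.7, 195.5]
orientation: [[0.992, -0.129, 0.0], [-0.129, -0.992, 0.0], [0.0, -0.0, -1.0]]
contact_force: [-0.5, -0.3, -0.1]
width: 34.2
grip_force: 0.0
```

```bash
python3 -c "
from h import *
to([545.9,6.6,67],-97.7)"
```

```text
6.7 pos [545.5   7.7 195.5] yaw -97.41 tilt [ 0.  0. -1.] F [-0.5 -0.3 -0.1] w 34.215401270718225 0.0 q [ 0.21  0.25 -0.34  1.87  0.09  1.04 -1.87]
delta cm [ 0.05  0.11 12.85] spin 0.005
```

The latch is within about 1 mm of the blue line. I'll descend in two stages.

>>> drive_tool --deltas '[{"hand": 0.4,"delta_pos": [0,0.1,2.5],"spin": 0},{"hand": 0.4,"delta_pos": [0,0.1,5.5],"spin": 0},{"hand": 0.4,"delta_pos": [0,0.1,8],"spin": 0},{"hand": 0.4,"delta_pos": [0,0.1,9.2],"spin": 0},{"hand": 0.4,"delta_pos": [0,0.1,9.2],"spin": 0}]'

```text
clock: 7.2
ee_pos: [543.6, 5.9, 101.5]
orientation: [[0.991, -0.131, -0.004], [-0.131, -0.991, 0.0], [-0.004, 0.0, -1.0]]
contact_force: [0.2, -0.4, 0.5]
width: 34.5
grip_force: 0.0
```

```bash
python3 -c "
from h import *
a=snap('scene')
cv2.imwrite('pics/g3.png',cv2.resize(a[170:280,220:360],(700,550),interpolation=cv2.INTER_CUBIC))
to([545.9,6.6,67],-97.7)"
```

```text
7.25 pos [545.   6. 103.] yaw -97.57 tilt [-0.001  0.    -1.   ] F [0.3 0.1 0.4] w 33.9338247186522 0.0 q [ 0.19  0.36 -0.33  1.94  0.15  0.86 -1.91]
delta cm [ 0.08 -0.07  3.6 ] spin 0.002
```

View pics/g3.png

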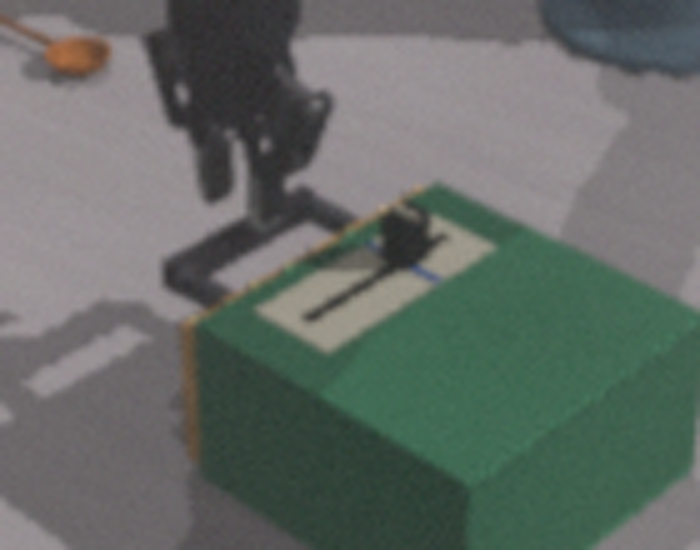

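The fingers straddle the middle of the bar: tips at (215,195) and (262,215), bar middle at about (235,232). I'll descend the rest of the way and grip.

>>> drive_tool --deltas '[{"hand": 0.4,"delta_pos": [0,0,1.5],"spin": 0},{"hand": 0.4,"delta_pos": [0,0,3],"spin": 0},{"hand": 0.4,"delta_pos": [0,0,3.5],"spin": 0},{"hand": 0.0,"delta_pos": [0,0,3.5],"spin": 0},{"hand": 0.0,"delta_pos": [0,0,3.5],"spin": 0},{"hand": 0.0,"delta_pos": [0,0,3.5],"spin": 0},{"hand": 0.0,"delta_pos": [0,0,3.5],"spin": 0},{"hand": 0.0,"delta_pos": [0,0,3.5],"spin": 0}]' --squeeze 60

```text
clock: 8.05
ee_pos: [544.6, 6.6, 67.8]
orientation: [[0.991, -0.133, -0.001], [-0.133, -0.991, 0.001], [-0.001, -0.001, -1.0]]
contact_force: [0.2, 4.1, -7.3]
width: 11.0
grip_force: 59.7
```

```bash
python3 -c "
from h import *
p=status.observe()['ee_pos'];print(p)
th=np.radians(82.3)
to([p[0]-70*np.cos(th),p[1]-70*np.sin(th),p[2]],-97.7)"
```

```text
[544.5632547    6.55390168  67.7695333 ]
8.05 pos [544.6   6.6  67.8] yaw -97.64 tilt [-0.001  0.001 -1.   ] F [ 0.2  4.1 -7.3] w 11.029971734529157 59.68733310699463 q [ 0.18  0.42 -0.31  1.96  0.17  0.79 -1.93]
delta cm [-0.01  7.   -0.01] spin 0.001
```

>>> drive_tool --deltas '[{"hand": 0,"delta_pos": [0,0.5,0],"spin": 0},{"hand": 0,"delta_pos": [0,1.3,0],"spin": 0},{"hand": 0,"delta_pos": [0,2.2,0],"spin": 0},{"hand": 0,"delta_pos": [0,3.2,0],"spin": 0},{"hand": 0,"delta_pos": [0,4.2,0],"spin": 0},{"hand": 0,"delta_pos": [0,5.2,0],"spin": 0},{"hand": 0,"delta_pos": [0,6.1,0],"spin": 0},{"hand": 0,"delta_pos": [0,6.8,0],"spin": 0},{"hand": 0,"delta_pos": [0,7.1,0],"spin": 0},{"hand": 0,"delta_pos": [0,7.1,0],"spin": 0}]'

```text
clock: 9.05
ee_pos: [535.0, -63.9, 67.8]
orientation: [[0.991, -0.134, -0.001], [-0.134, -0.991, 0.002], [-0.001, -0.002, -1.0]]
contact_force: [0.1, 6.1, -8.2]
width: 11.1
grip_force: 59.5
```

>>> drive_tool --deltas '[{"hand": 0,"delta_pos": [0,0,0],"spin": 0},{"hand": 0,"delta_pos": [0,0,0],"spin": 0},{"hand": 0,"delta_pos": [0,0,0],"spin": 0}]'

```text
clock: 9.35
ee_pos: [535.2, -63.1, 67.8]
orientation: [[0.991, -0.133, -0.001], [-0.133, -0.991, 0.002], [-0.001, -0.002, -1.0]]
contact_force: [1.2, 7.0, -8.0]
width: 11.2
grip_force: 59.5
```

```bash
python3 -c "
from h import *
to([544.6-70*.134,6.6-70*.991,67.8],-97.7)
a=snap('scene','s4.png');b=snap('top','t4.png')
c=cv2.resize(a[180:290,220:330],(550,550),interpolation=cv2.INTER_CUBIC)
d=cv2.resize(b[170:245,245:295],(250,375),interpolation=cv2.INTER_CUBIC)
d=cv2.copyMakeBorder(d,0,175,0,0,cv2.BORDER_CONSTANT)
cv2.imwrite('pics/g4.png',np.hstack([c,d]))"
```

```text
9.35 pos [535.2 -63.1  67.8] yaw -97.64 tilt [-0.001  0.002 -1.   ] F [ 1.2  7.  -8. ] w 11.20729112058334 59.4674277305603 q [ 0.3   0.41 -0.29  1.97  0.16  0.79 -1.79]
delta cm [ 0.   -0.03 -0.  ] spin 0.001
```

View pics/g4.png

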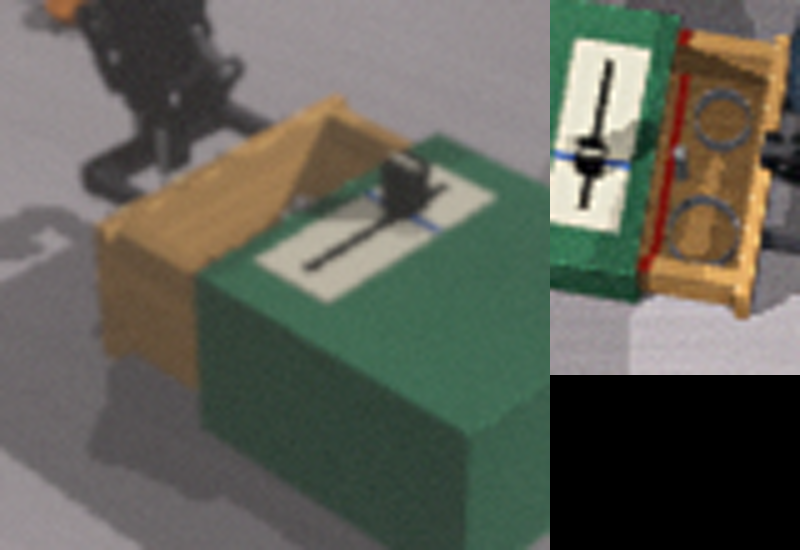

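The red line shows fully along the front edge in the top view, from (685,38) to (647,265), and the latch is at the blue line. The TCP has travelled 70.3 mm. As a check, I'll measure the drawer front's shift and the visible red width with brightness profiles.

```bash
python3 -c "
from h import *
th=np.radians(82.3);R=np.array([[np.cos(th),-np.sin(th)],[np.sin(th),np.cos(th)]]);o=np.array([567.7,173.2])
def prof(f,y,xs,z):
    im=cv2.imread('pics/'+f).astype(np.float32)
    P=np.c_[(o+np.c_[xs,np.full(len(xs),y)]@R.T),np.full(len(xs),z)]
    uv=proj('top',P).astype(np.float32)
    return cv2.remap(im,uv[:,0].reshape(1,-1),uv[:,1].reshape(1,-1),cv2.INTER_LINEAR)[0]
def edge(f,y,c,z):
    xs=np.arange(c-25,c+15,.25);p=prof(f,y,xs,z);s=p[:,2]-p[:,0]
    i=np.where(s>s.max()/2)[0][0];return xs[i]
for y in(-92,-85,-78,-70,70,78,85,92): print(y,edge('top0.png',y,-112,102),edge('t4.png',y,-182,102))
xs=np.arange(-116,-90,2.)
for y in(-82,82):
    p=prof('t4.png',y,xs,100); print(y,[(int(x),*map(int,q[::-1])) for x,q in zip(xs,p)])
"
```

```text
-92 -110.25 -180.25
-85 -111.25 -181.0
-78 -110.5 -182.0
-70 -110.75 -181.75
70 -111.75 -182.25
78 -110.25 -183.0
85 -111.0 -183.0
92 -111.5 -182.25
-82 [(-116, 172, 127, 73), (-114, 171, 129, 74), (-112, 163, 121, 70), (-110, 156, 112, 64), (-108, 142, 90, 51), (-106, 123, 59, 33), (-104, 119, 43, 25), (-102, 115, 27, 17), (-100, 103, 42, 26), (-98, 89, 61, 37), (-96, 71, 79, 52), (-94, 52, 94, 65), (-92, 45, 95, 67)]
82 [(-116, 165, 123, 73), (-114, 168, 122, 73), (-112, 170, 116, 68), (-110, 166, 93, 55), (-108, 160, 59, 36), (-106, 149, 42, 25), (-104, 136, 37, 22), (-102, 124, 48, 27), (-100, 114, 61, 33), (-98, 90, 71, 45), (-96, 68, 81, 56), (-94, 54, 90, 63), (-92, 45, 95, 67)]
```

The drawer's image shift is about 71 mm and the TCP travel is 70.3 mm, so it is at the line. I'll hand in.

```bash
python3 -c "
from rig import finish_job
print(finish_job())"
```

```text
the job is handed in; nothing more can be done
None
```

I handed the job in with the latch within about 1 mm of the blue line and the drawer held by its handle at about 70–71 mm, right at the red line; nothing else was touched, and the clock stood at about 9.5 s.

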